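Swing the locking bar home across the coin tray

TASK

Lock the coin tray: slide the loose brass bar up until its forked end presses on the steel post while the bar still stands askew, then, keeping the fork lightly pressed on the post, swing the bar slowly about it, past the spring catch, until it lies fully home along the tray's mouth, and let go. Post and catch sit on an adjustable strip, so find the post by feel, keep a few newtons on it through the swing, and never press the bar on post, tray or catch harder than 25 N. Leave the two coin slabs, the silver cup and the blue cufflink box where they are.

Things in the scene. Friction and masses are not known exactly. Their poses are not given: they have to be found in the camera images.
- lockbar: Loose brass bar flat on the counter, 22 mm wide, 20 mm high, 0.35 to 0.65 kg. Origin, on the underside: where the post's axis comes when the fork is seated on the post. y axis: along the bar from fork to far end; z up. The fork is a 90-degree V open to -y (apex at y = 11 mm, prongs to x = +-18 mm, y = -2 mm). Starts 0.4 to 0.65 rad counter-clockwise (from above) off line
- fin (a point): point in the bar's black grip fin where to take it from above: x = 0, y = 160 mm, z = 56 mm in the bar's frame. The fin is 14 mm thick across the bar (x), 60 mm long (y = 130 to 190 mm), and stands on the bar from z = 20 to 70 mm
- bar_end (a point): middle of the bar's far end face, y = 280 mm, z = 10 mm in the bar's frame; its upright corners have 4 mm chamfers. With the fork on the post it clears the face of the catch housing (dark block, 26 mm high, x = -27 to 17 mm, 282.5 to 322.5 mm along y from the post) by 2.5 mm; with the fork off the post it fouls
- coin_tray: Fixed aluminium coin tray under a clear cover, 28 mm high, mouth towards the robot. Origin at counter height, in the middle of the post's slot; y axis along the mouth from post to catch; x axis into the tray. Walls span y = 55 to 255 mm, x = 11.3 to 121 mm; their front ends at x = 11.3 mm are the stops for the bar's side. The locked bar's axes equal these, its origin is at the post
- cup: silver christening cup with a handle, 68 mm diameter, 80 mm high, origin at the centre of its foot; leave alone
- cufflink_box: blue cufflink box, 64 x 64 x 38 mm, origin at the centre of its underside; leave alone
- slab1: gold coin in a white slab case 60 x 80 x 8 mm, flat in the tray, origin at the centre of its underside; leave alone
- slab2: second gold coin in a slab case, as the first
- fixture: Fixed slotted base of the lock, same origin and axes as the tray. Its strip carries the post (steel, upright, 16 mm diameter, 45 mm high, at x = 0) and the catch, and is clamped tight with the post's axis anywhere from y = -9 to +9 mm; this pose does not tell where, so feel for it. It does not move when pushed
- catch (a joint): How far the spring catch is pushed in along +y, in m: 0 out, 0.003 while the bar's end passes, under 0.001 with the bar home. Its brass free-turning roller (12 mm diameter, z = 4 to 20 mm) has its tip at x = -12 mm, 277 mm along y from the post, 3 mm into the bar's path; the bar's end chamfer pushes it aside, and at home it bears on the other chamfer and holds the bar in. Spring 1.2 N + 0.5 N/mm

How it is judged:
By the outcome, as a careful person would: the job done as asked, in the order asked, and still so for the second after the job is handed in, with the robot touching nothing.
It also fails if it takes over 72 s, if anything falls off the work surface, if the arm or the gripper's body presses on something with over 40 N, if the wrist force passes 120 N, or if a joint passes its speed limit or range.

ROBOT

A 7-joint arm with a two-finger parallel gripper is mounted at the origin on the work surface. World frame = base frame: x ahead of the robot, y to its left, z up, the work surface at z = 0. Lengths are in mm, angles in rad, forces in N, time in s.
With the tool pointing down it reaches from about 400 to 875 mm from the base axis. Payload 4.4 kg.
Tool frame: the origin (TCP) lies midway between the tips of the shut fingers; the grasp point (between the pads) lies ctrl.grip_depth behind it (ctrl.grip_depth is the distance from the TCP to the grasp point, in mm); z points along the fingers, y is the line along which they close (so a half turn about z gives the same grasp; the last joint's range is limited). The gripper opens to 85 mm and grips with 20 to 120 N. Pads are 22 mm wide; open, the fingers measure 114 mm over their backs; the gripper's body (76 mm by 85 mm) begins 54 mm behind the grasp point. The pads swing forward as they close: fully open they stand 13 mm farther back than shut.
Start: joints at [1.211, 0.628, 0.038, 1.517, -0.027, 0.996, -0.02], TCP at [188.262, -622.154, 231.313] pointing down, gripper open.
Joint ranges: [-3.06, 3.06], [-0.37, 2.12], [-1.25, 1.32], [0.18, 2.47], [-1.1, 4.24], [0.23, 1.98], [-2.94, 2.94]. Speed limits (rad/s): [2.57, 2.57, 3.14, 3.14, 3.14, 3.14, 3.14].

INTERFACE

Orientations are given as [roll, pitch, yaw] about the fixed x, y, z axes, in that order (R = Rz(yaw) Ry(pitch) Rx(roll)).
In Python, from cell import ctrl gives the robot as it stands.
- The arm moves only by the tool carry_out, never from a script. Its argument "deltas" is one flat list of numbers, 7 for each row, row after row: the turn, a rotation vector about the tool's x, y, z in degrees, then the shift along the tool's x, y, z in m, then the closure, from -1 (fully open) to 1 (shut). In form: [wx, wy, wz, dx, dy, dz, claw, wx, wy, wz, dx, dy, dz, claw, ...]. A call has 1 to 12 rows; each row shifts and turns the commanded pose from where the row before left it, along the tool's axes as they then stand; what a row does not reach is not made up. A row lasts 1/8 s, in which the tool goes at most 62.5 mm and 10.7 degrees, less where a joint would pass 70% of its speed; a pose out of reach is approached as far as the arm can. A call with a gripper value outside its range is refused whole. The fingers move at their own pace and stop on an object; the grip force is fixed at half the most. Time passes only in rows, so rows that do not move let the fingers close. It gives the time, the measured TCP pose, the force, the opening and the grip force at its end, in the units of the state.
- ctrl.read_state(): the state, without advancing time (a new reading comes with each control period).
- ctrl.get_image(name): name is "side" or "top"; returns the picture (400x640x3 uint8, red, green, blue); there is no depth.
- ctrl.calibration(name): a dict with "mtx" (3x3 intrinsics, pixels), "distortion" ([k1, k2, p1, p2, k3] as OpenCV has them; the pictures are not rectified), "R" (3x3) and "t" (3): a world point X has camera coordinates R X + t. Camera axes: x right, y down, z forward; pixel columns grow to the right and rows downward; lengths in mm; the calibration is good to about 2 mm. A picture is of the moment at which its call begins. calibration takes no time and is no camera call.
- ctrl.finish_job(): hands the job in; it is judged then, once.
The state is a dict: "clock": time; "qpos": joint angles; "qd": joint speeds; "tau": joint torques, N m; "eef_pos": TCP position; "tool_rot": TCP orientation; "force": force on the tool from outside, world axes, zero at the start; "torque": the same for the moment, N m; "width": finger opening in mm; "gripper_force": force on a finger pad.
Only numpy, scipy, OpenCV 4.12 (cv2) and the standard library are available. Lean on these libraries where they do the work, as an engineer would, in place of code of your own. Each camera call takes 0.05 s, during which the arm holds its last target. There are 200 camera calls.

## Working session

There is one attempt and no reset: what is moved stays moved. The work goes in short steps, Python scripts to look and compute and a tool call to move; the robot and the scene stay as the last step left them, time stands still between calls to the robot, and variables do not carry over. Pictures are saved under pics/ and viewed, at most 10 in all, crops included, and the job is handed in when it is done.

Besides the shell and the picture viewer there is one more tool, called after "Request:" by a JSON object that holds its "name" and its "arguments". carry_out: Moves the arm, as the interface text tells. Its arguments: {"type":"object","properties":{"deltas":{"type":"array"}},"required":["deltas"]}

```bash
ls; mkdir -p pics; python3 - <<'E'
from cell import ctrl
import cv2
for n in("top","side"):
    cv2.imwrite(f"pics/{n}0.png",ctrl.get_image(n)[:,:,::-1])
    c=ctrl.calibration(n);print(n,c)
print(ctrl.read_state(),ctrl.grip_depth)
E
```

```text
pics
top {'mtx': array([[501.45161898,   0.        , 323.32366765],
       [  0.        , 501.45161898, 196.35928624],
       [  0.        ,   0.        ,   1.        ]]), 'distortion': array([-0.10913774,  0.        ,  0.        ,  0.        ,  0.        ]), 'R': array([[-0.01197346, -0.99989122,  0.00861354],
       [-0.98886674,  0.01056281, -0.14842845],
       [ 0.14832132, -0.01029485, -0.98888564]]), 't': array([  17.5859476 ,  568.3680142 , 1029.48732563])}
side {'mtx': array([[393.95819287,   0.        , 325.26754791],
       [  0.        , 393.95819287, 196.67692866],
       [  0.        ,   0.        ,   1.        ]]), 'distortion': array([0.01035082, 0.        , 0.        , 0.        , 0.        ]), 'R': array([[-0.71360958, -0.70027377, -0.01944252],
       [-0.36486638,  0.39522038, -0.84301446],
       [ 0.598025  , -0.59448927, -0.5375394 ]]), 't': array([412.14539493, 258.98923627, 535.81820748])}
{'clock': 0.1, 'qpos': array([ 1.21119406,  0.62921471,  0.0384271 ,  1.51826258, -0.02700905,
        0.99629877, -0.01996678]), 'qd': array([ 5.38380972e-05, -2.34259830e-03, -3.66472013e-04, -3.17916420e-03,
        1.43139718e-03,  5.78655583e-04, -1.50360689e-03]), 'tau': array([ 2.70296710e-03, -5.64532399e+01,  1.23008754e+00, -1.93974137e+01,
        1.11974464e-02,  5.47116244e-03,  9.83937582e-06]), 'eef_pos': array([ 188.11779493, -621.60510946,  230.50767228]), 'tool_rot': array([-3.13992631e+00, -3.50439485e-06,  2.93844966e-01]), 'force': array([ 0.02754272, -0.21039421,  0.58868195]), 'torque': array([ 0.03350442, -0.02649929, -0.02181102]), 'gripper_force': 0.0, 'width': 85.28278483778156} 18.700000000000003
```

View pics/top0.png

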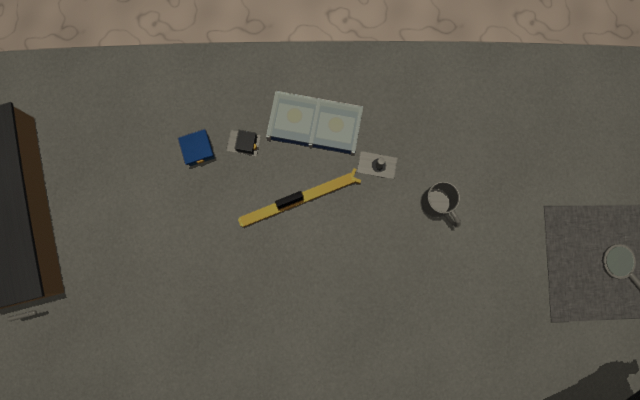

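View pics/side0.png

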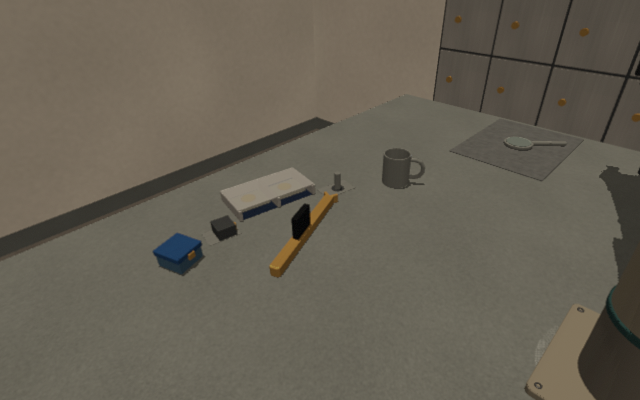

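The top view shows the bar from its fork at (357,175) to its far end at (240,223), with the fin at (289,200). The post is at (379,164), the catch housing at (246,141), the tray front edge runs from (268,140) to (356,152), the cup is at (443,198) and the box at (196,148). The side view agrees.

```bash
cat > h.py <<'E'
import numpy as np, cv2
from cell import ctrl
def ray(n,uv):
    c=ctrl.calibration(n)
    p=cv2.undistortPoints(np.float64(uv).reshape(-1,1,2),c["mtx"],c["distortion"]).reshape(-1,2)
    d=np.c_[p,np.ones(len(p))]@c["R"]; o=-c["R"].T@c["t"]
    return o,d
def plane(n,uv,z):
    o,d=ray(n,uv); return o+d*((z-o[2])/d[:,2])[:,None]
def proj(n,X):
    c=ctrl.calibration(n)
    return cv2.projectPoints(np.float64(X).reshape(-1,1,3),cv2.Rodrigues(c["R"])[0],c["t"],c["mtx"],c["distortion"])[0].reshape(-1,2)
def big(m):
    cs,_=cv2.findContours(m.astype(np.uint8),cv2.RETR_EXTERNAL,cv2.CHAIN_APPROX_NONE)
    return max(cs,key=cv2.contourArea).reshape(-1,2)
def barmask(im):
    h=cv2.cvtColor(im,cv2.COLOR_RGB2HSV); return (h[...,0]>12)&(h[...,0]<32)&(h[...,1]>150)&(h[...,2]>90)
E
python3 - <<'E'
from h import *
im=cv2.imread("pics/top0.png"); cv2.imwrite("pics/crop0.png",cv2.resize(im[80:230,230:400],None,fx=4,fy=4,interpolation=cv2.INTER_CUBIC))
rgb=im[:,:,::-1].copy(); m=barmask(rgb); c=big(m[:, :]); 
mm=m.copy(); mm[:,:230]=0; mm[:,370:]=0; mm[:165]=0
ys,xs=np.nonzero(mm); print(len(xs),xs.min(),xs.max(),ys.min(),ys.max())
P=plane("top",np.c_[xs,ys],20)[:,:2]
ctr,(w,h),a=cv2.minAreaRect(P.astype(np.float32)); print("rect",ctr,w,h,a); print(cv2.boxPoints((ctr,(w,h),a)))
# fin
g=rgb.max(2)<28; g[:,:270]=0;g[:,310:]=0;g[:185]=0;g[215:]=0
ys,xs=np.nonzero(g);F=plane("top",np.c_[xs,ys],70)[:,:2]
print("fin",len(xs),cv2.minAreaRect(F.astype(np.float32)))
E
```

```text
928 240 359 169 226
rect (569.9962158203125, 64.98294830322266) 30.981462478637695 276.86785888671875 20.428491592407227
[[507.16098  189.30371 ]
 [603.79846  -70.15152 ]
 [632.8314   -59.337814]
 [536.194    200.11742 ]]
fin 120 ((557.470947265625, 82.4122543334961), (17.593809127807617, 54.012176513671875), 21.48169708251953)
```

View pics/crop0.png

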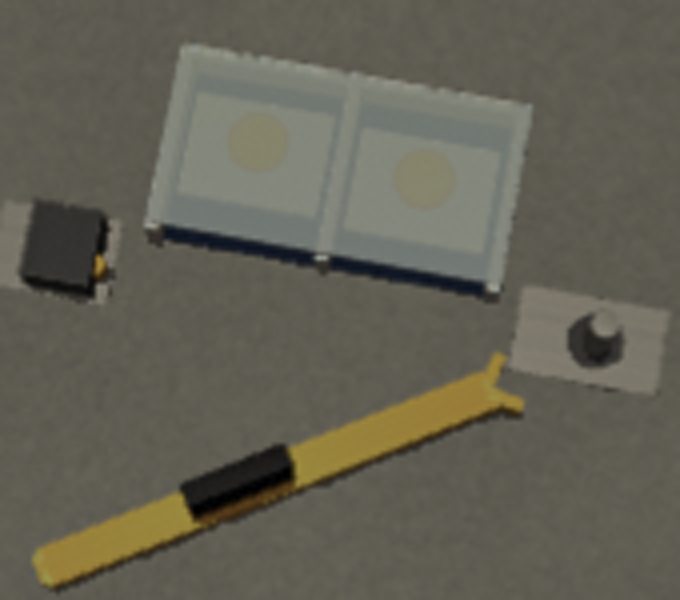

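The crop shows the tray front top corners near (150,226) and (497,286), and the post top at (605,322). The housing top corners are (37,200), (107,208), (97,290) and (22,275). The fork apex is near (487,390) and the bar's far end near (42,568).

```bash
python3 - <<'E'
from h import *
np.set_printoptions(precision=1,suppress=True)
cr=lambda *p:np.array([[230+(x+.5)/4-.5,80+(y+.5)/4-.5] for x,y in p])
print("cam",ray("top",[[320,200]])[0],ray("side",[[320,200]])[0])
T=plane("top",cr((147,226),(501,287)),28)[:,:2]; print("tray front",T,np.linalg.norm(T[0]-T[1]))
u=(T[0]-T[1])/np.linalg.norm(T[0]-T[1]); th=np.arctan2(-u[0],u[1]); v=np.array([u[1],-u[0]])
O=T.mean(0)-155*u-11.3*v; print("theta",round(th,3),"tray origin",O)
post=plane("top",cr((605,322)),45)[0,:2]; print("post",post,"y,x in tray",(post-O)@u,(post-O)@v)
H=plane("top",cr((37,200),(107,208),(97,290),(22,275)),26)[:,:2]
print("housing (x,y) in tray",np.c_[(H-O)@v,(H-O)@u])
im=cv2.imread("pics/top0.png")[:,:,::-1].copy(); m=barmask(im)
# shank only, central line by columns: top/bottom edges of yellow
E=[]
for x in list(range(246,272))+list(range(307,346)):
    r=np.nonzero(m[165:230,x])[0]+165; E.append((x,r.min()-.5,r.max()+.5))
E=np.array(E)
for k in(1,2):
    P=plane("top",E[:,[0,k]],20)[:,:2]; f=np.polyfit(P[:,1],P[:,0],1); print("edge",f, -np.arctan(f[0]))
for n,p in dict(apex=(487,390),p1=(500,354),p2=(522,406),far=(40,566)).items(): print(n,plane("top",cr(p),20)[0,:2])
g=im.max(2)<45; g[:,:270]=0;g[:,310:]=0;g[:185]=0;g[215:]=0
c=big(g);F=plane("top",c,70)[:,:2].astype(np.float32); print("fin",len(c),cv2.minAreaRect(F))
s=cv2.imread("pics/side0.png")[:,:,::-1].copy(); g=s.max(2)<40; g[:,:285]=0;g[:,318:]=0;g[:200]=0;g[245:]=0
c=big(g); print("side fin",c.min(0),c.max(0)); 
for a in(.36,.37): print(proj("side",[[557+b*60*.5*-.35,82+b*30*.937,z] for b in(-1,1) for z in(20,70)]))
E
```

```text
cam [ 409.6   22.2 1102.3] [ 68.2 504.8 514.4]
tray front [[706.7 135.3]
 [670.  -59.6]] 198.31010466490156
theta -0.186 tray origin [ 648.6 -112.4]
post [ 646.  -114.2] y,x in tray -2.2354660093218066 -2.1928979297168882
housing (x,y) in tray [[ 15.9 317.7]
 [ 18.1 278.4]
 [-28.7 274.7]
 [-27.5 317.3]]
edge [ -0.4 604.6] 0.37483708895078227
edge [ -0.4 581.4] 0.3761268984530191
apex [614.  -51.2]
p1 [634.1 -58.8]
p2 [604.8 -70.3]
far [519.5 193.2]
fin 64 ((557.3977661132812, 82.6052474975586), (19.1599178314209, 55.989200592041016), 21.477706909179688)
side fin [292 204] [309 238]
[[310.6 223.4]
 [309.7 203.6]
 [297.5 239.9]
 [296.1 219.6]]
[[310.6 223.4]
 [309.7 203.6]
 [297.5 239.9]
 [296.1 219.6]]
```

Request:
{"name": "carry_out", "arguments": {"deltas": [0,0,0,0.047,-0.047,0,-1,0,0,0,0.047,-0.047,0,-1,0,0,0,0.047,-0.047,0,-1,0,0,0,0.047,-0.047,0,-1,0,0,0,0.047,-0.047,0,-1,0,0,0,0.047,-0.047,0,-1,0,0,0,0.047,-0.047,0,-1,0,0,0,0.047,-0.047,0,-1,0,0,0,0.047,-0.047,0,-1,0,0,0,0.047,-0.047,0,-1,0,0,0,0.047,-0.047,0,-1,0,0,0,0.044,-0.047,0,-1]}}

```text
clock: 1.6
eef_pos: [541.1, 41.7, 231.1]
tool_rot: [3.141, 0.0, 0.294]
force: [1.1, -0.5, -0.5]
width: 85.3
gripper_force: 0.0
```

Request:
{"name": "carry_out", "arguments": {"deltas": [0,0,-9.5,0,0,0,-1,0,0,-9.5,0,0,0,-1,0,0,-9.5,0,0,0,-1,0,0,-9.5,0,0,0,-1,0,0,-9.5,0,0,0,-1,0,0,-9.5,0,0,0,-1,0,0,-9.5,0,0,0,-1,0,0,-9.5,0,0,0,-1,0,0,-9.5,0,0,0,-1,0,0,-9.2,0,0,0,-1,0,0,0,0,0,0,-1]}}

```text
clock: 2.98
eef_pos: [540.2, 39.7, 230.9]
tool_rot: [-3.141, -0.001, 1.945]
force: [-0.5, -0.6, 0.1]
width: 85.6
gripper_force: 0.0
```

```bash
cat > st.py <<'E'
from h import *
np.set_printoptions(precision=2,suppress=True)
def st(tx=None,ty=None,yaw=1.946):
    s=ctrl.read_state(); p=s["eef_pos"]; print(s["clock"],p,s["tool_rot"],"F",s["force"],s["torque"],s["width"],s["gripper_force"]); print("q",s["qpos"])
    y=s["tool_rot"][2]; R=np.array([[np.cos(y),np.sin(y)],[np.sin(y),-np.cos(y)]])
    print("force tool xy",R.T@s["force"][:2])
    if tx is not None: print("to go tool xy",R.T@(np.array([tx,ty])-p[:2]),"turn deg",-np.degrees(yaw-y))
E
python3 -c "
from st import *
st(560,83.5)"
```

```text
2.975 [540.19  39.71 230.94] [-3.14 -0.    1.94] F [-0.49 -0.57  0.06] [-0.   -0.05  0.03] 85.59785898794351 0.0
q [ 0.21  0.51 -0.49  1.81  0.3   0.89 -0.05]
force tool xy [-0.35 -0.66]
to go tool xy [33.53 34.43] turn deg -0.07807732711252952
```

Request:
{"name": "carry_out", "arguments": {"deltas": [0,0,0,0.0335,0.0344,0,-1,0,0,0,0,0,0.025,-1,0,0,0,0,0,0.025,-1,0,0,0,0,0,0.025,-1,0,0,0,0,0,0.025,-1,0,0,0,0,0,0.025,-1,0,0,0,0,0,0.025,-1,0,0,0,0,0,0.015,-1,0,0,0,0,0,0,-1]}}

```text
clock: 4.1
eef_pos: [559.5, 83.6, 65.5]
tool_rot: [-3.14, -0.0, 1.945]
force: [0.3, 0.6, 0.6]
width: 85.6
gripper_force: 0.0
```

```bash
python3 -c "
from st import *
st(560,83.5)
cv2.imwrite('pics/side1.png',cv2.resize(ctrl.get_image('side')[120:300,180:420,::-1],None,fx=3,fy=3))"
```

```text
4.1 [559.49  83.61  65.47] [-3.14 -0.    1.95] F [0.34 0.62 0.57] [-0.04 -0.01  0.03] 85.57296480788536 0.0
q [ 0.03  0.77 -0.36  1.88  0.46  0.58 -0.25]
force tool xy [0.45 0.54]
to go tool xy [-0.29  0.43] turn deg -0.028921231535061855
```

View pics/side1.png

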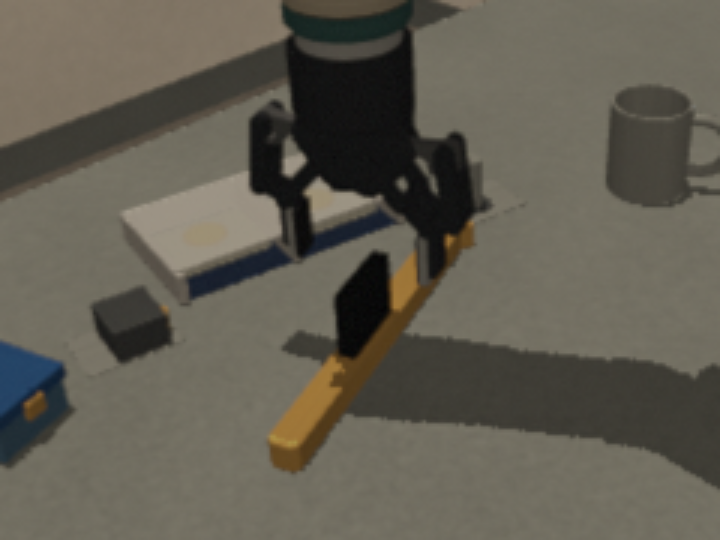

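The side crop shows the open fingers at (298,230) and (430,260), straddling the fin at (362,300).

Request:
{"name": "carry_out", "arguments": {"deltas": [0,0,0,0,0,0.014,-1,0,0,0,0,0,0.014,-1,0,0,0,0,0,0,-1,0,0,0,0,0,0,0.3,0,0,0,0,0,0,0.3,0,0,0,0,0,0,0.3,0,0,0,0,0,0,0.6,0,0,0,0,0,0,1,0,0,0,0,0,0,1,0,0,0,0,0,0,1,0,0,0,0,0,0,1]}}

```text
clock: 5.52
eef_pos: [560.9, 84.0, 38.7]
tool_rot: [3.14, 0.0, 1.947]
force: [1.8, 0.7, 4.1]
width: 13.4
gripper_force: 60.9
```

```bash
python3 -c "
from st import *
st(560,83.5)"
```

```text
5.525 [560.9   83.98  38.68] [3.14 0.   1.95] F [1.84 0.66 4.13] [ 0.17 -0.48  0.02] 13.375166174354092 60.945940017700195
q [ 0.01  0.81 -0.33  1.89  0.49  0.52 -0.27]
force tool xy [-0.06  1.95]
to go tool xy [-0.11 -1.01] turn deg 0.03517848944327218
```

Request:
{"name": "carry_out", "arguments": {"deltas": [0,0,0,-0.004,0.0007,0,1,0,0,0,-0.004,0.0007,0,1,0,0,0,-0.004,0.0007,0,1,0,0,0,-0.004,0.0007,0,1,0,0,0,-0.004,0.0007,0,1,0,0,0,-0.004,0.0007,0,1,0,0,0,-0.004,0.0007,0,1,0,0,0,-0.004,0.0007,0,1,0,0,0,-0.004,0.0007,0,1,0,0,0,-0.004,0.0007,0,1,0,0,0,0,0,0,1]}}

```text
clock: 6.9
eef_pos: [580.0, 51.0, 38.6]
tool_rot: [-3.14, -0.003, 1.948]
force: [-2.8, 4.6, 7.2]
width: 13.3
gripper_force: 61.9
```

```bash
python3 - <<'E'
from st import *
st(560.9+27.4,84-49.5)
im=ctrl.get_image('top'); cv2.imwrite('pics/top2.png',cv2.resize(im[120:220,300:420,::-1],None,fx=5,fy=5,interpolation=cv2.INTER_CUBIC))
E
```

```text
6.9 [579.96  50.97  38.62] [-3.14 -0.    1.95] F [-2.85  4.63  7.23] [ 0.63  0.53 -0.02] 13.269337909364834 61.88931584358215
q [ 0.09  0.82 -0.35  1.84  0.49  0.56 -0.2 ]
force tool xy [ 5.35 -0.95]
to go tool xy [-18.38   1.69] turn deg 0.10271665379695295
```

View pics/top2.png

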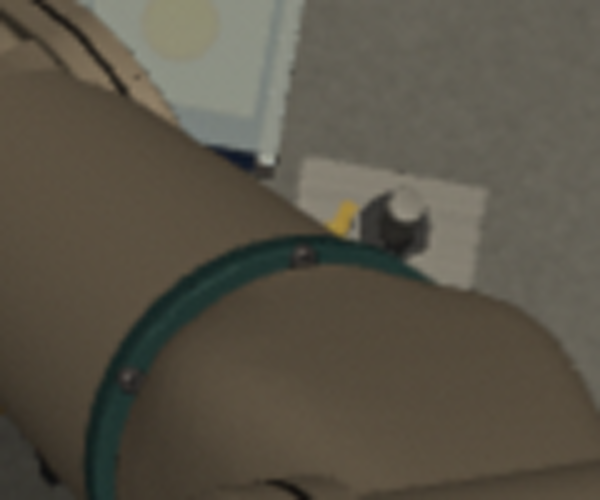

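The top crop shows the fork's upper prong at (343,215), still short of the post at (405,205).

Request:
{"name": "carry_out", "arguments": {"deltas": [0,0,0,0,0,-0.0004,1,0,0,0,-0.002,0.0002,0,1,0,0,0,-0.002,0.0002,0,1,0,0,0,-0.002,0.0002,0,1,0,0,0,-0.002,0.0002,0,1,0,0,0,0,0,0,1]}}

```text
clock: 7.7
eef_pos: [584.1, 42.7, 38.6]
tool_rot: [-3.14, -0.001, 1.947]
force: [-3.1, 3.8, 5.5]
width: 13.6
gripper_force: 61.5
```

```bash
python3 -c "
from st import *
st(560.9+27.4,84-49.5)"
```

```text
7.7 [584.13  42.66  38.63] [-3.14 -0.    1.95] F [-3.08  3.85  5.5 ] [ 0.73  0.51 -0.04] 13.603040869624774 61.49984836578369
q [ 0.1   0.83 -0.35  1.83  0.49  0.57 -0.19]
force tool xy [ 4.71 -1.45]
to go tool xy [-9.12  0.88] turn deg 0.059862809614555555
```

Request:
{"name": "carry_out", "arguments": {"deltas": [0,0,0,0,0,-0.0012,1,0,0,0,-0.001,0,0,1,0,0,0,-0.001,0,0,1,0,0,0,-0.001,0,0,1,0,0,0,-0.001,0,0,1,0,0,0,0,0,0,1]}}

```text
clock: 8.45
eef_pos: [586.5, 38.0, 39.9]
tool_rot: [-3.142, 0.0, 1.946]
force: [0.4, -0.2, -4.2]
width: 13.0
gripper_force: 59.9
```

```bash
python3 -c "
from st import *
st(560.9+27.4,84-49.5)"
```

```text
8.45 [586.53  38.03  39.88] [-3.14  0.    1.95] F [ 0.35 -0.22 -4.21] [0.09 0.09 0.02] 13.02222075927416 59.92927372455597
q [ 0.11  0.83 -0.35  1.83  0.49  0.57 -0.18]
force tool xy [-0.34  0.25]
to go tool xy [-3.94  0.35] turn deg 0.021582618350968055
```

Request:
{"name": "carry_out", "arguments": {"deltas": [0,0,0,0,0,0.0009,1,0,0,0,-0.0008,0,0,1,0,0,0,-0.0008,0,0,1,0,0,0,0,0,0,1]}}

```text
clock: 8.95
eef_pos: [587.2, 36.6, 39.0]
tool_rot: [3.142, 0.0, 1.946]
force: [0.5, 0.6, -4.8]
width: 13.1
gripper_force: 59.9
```

```bash
python3 -c "
from st import *
st(560.9+27.4,84-49.5)"
```

```text
8.95 [587.15  36.62  39.04] [3.14 0.   1.95] F [ 0.48  0.56 -4.84] [0.11 0.02 0.05] 13.117590409727343 59.90920007228851
q [ 0.11  0.83 -0.35  1.83  0.49  0.57 -0.18]
force tool xy [0.35 0.65]
to go tool xy [-2.4   0.29] turn deg 0.023518993246901144
```

Request:
{"name": "carry_out", "arguments": {"deltas": [0,0,0,0,0,0.0004,1,0,0,0,-0.0008,0,0,1,0,0,0,-0.0008,0,0,1,0,0,0,0,0,0,1]}}

```text
clock: 9.45
eef_pos: [587.7, 35.5, 38.7]
tool_rot: [3.141, -0.0, 1.947]
force: [-0.2, 1.0, -3.3]
width: 13.2
gripper_force: 60.1
```

```bash
python3 -c "
from st import *
st(560.9+27.4,84-49.5)"
```

```text
9.45 [587.67  35.53  38.68] [ 3.14 -0.    1.95] F [-0.16  0.97 -3.33] [ 0.16  0.08 -0.03] 13.211087896717867 60.12530744075775
q [ 0.11  0.83 -0.35  1.82  0.49  0.57 -0.18]
force tool xy [0.96 0.2 ]
to go tool xy [-1.18  0.21] turn deg 0.037031103845670814
```

Request:
{"name": "carry_out", "arguments": {"deltas": [0,0,0,-0.0008,0,0,1,0,0,0,-0.0008,0,0,1,0,0,0,0,0,0,1]}}

```text
clock: 9.82
eef_pos: [587.8, 35.4, 38.7]
tool_rot: [3.142, -0.002, 1.948]
force: [-2.6, 5.7, -0.4]
width: 13.3
gripper_force: 60.5
```

Request:
{"name": "carry_out", "arguments": {"deltas": [0,0,0,-0.0008,0,0,1,0,0,0,-0.0008,0,0,1,0,0,0,0,0,0,1]}}

```text
clock: 10.2
eef_pos: [587.9, 35.3, 38.9]
tool_rot: [3.141, -0.004, 1.948]
force: [-3.6, 6.8, 0.3]
width: 13.2
gripper_force: 60.7
```

```bash
python3 -c "
from st import *
st(560.9+27.4,84-49.5)"
```

```text
10.2 [587.9   35.34  38.9 ] [ 3.14 -0.    1.95] F [-3.57  6.79  0.29] [ 1.23  0.77 -0.22] 13.189835607557153 60.724003314971924
q [ 0.12  0.83 -0.36  1.82  0.49  0.58 -0.17]
force tool xy [ 7.63 -0.82]
to go tool xy [-0.93  0.06] turn deg 0.11875622028461655
```

Request:
{"name": "carry_out", "arguments": {"deltas": [0,0,0.5,0,0.0014,0,1,0,0,1,0,0.0028,0,1,0,0,1,0,0.0028,0,1,0,0,0.5,0,0.0014,0,1]}}

```text
clock: 10.7
eef_pos: [595.7, 38.1, 38.8]
tool_rot: [-3.141, -0.003, 1.895]
force: [-3.7, 6.7, -1.4]
width: 13.0
gripper_force: 60.6
```

```bash
cat >> st.py <<'E'
def sw(P=(646.5,-113.5)):
    st(); s=ctrl.read_state(); y=s["tool_rot"][2]-np.pi/2; d=s["eef_pos"][:2]-P
    b=np.array([-np.sin(y),np.cos(y)]); print("bar yaw",y,"along",d@b,"across",d@[b[1],-b[0]],"left deg",np.degrees(y+.186))
E
python3 -c "
from st import *
sw()"
```

```text
10.7 [595.69  38.07  38.77] [-3.14 -0.    1.9 ] F [-3.67  6.7  -1.4 ] [ 1.06  0.8  -0.18] 12.998351425621475 60.6058144569397
q [ 0.11  0.84 -0.35  1.8   0.47  0.59 -0.21]
force tool xy [ 7.52 -1.34]
bar yaw 0.3246744348994781 along 159.85607718293898 across 0.19321774528562594 left deg 29.25948982496841
```

Request:
{"name": "carry_out", "arguments": {"deltas": [0,0,1,0.0005,0.0028,0,1,0,0,1,0,0.0028,0,1,0,0,1,0,0.0028,0,1,0,0,1,0,0.0028,0,1,0,0,1,0,0.0028,0,1]}}

```text
clock: 11.32
eef_pos: [609.2, 42.0, 38.7]
tool_rot: [-3.141, -0.003, 1.808]
force: [-3.8, 5.6, -1.5]
width: 12.7
gripper_force: 60.5
```

```bash
python3 -c "
from st import *
sw()"
```

```text
11.325 [609.22  42.    38.74] [-3.14 -0.    1.81] F [-3.77  5.61 -1.48] [ 0.94  0.64 -0.15] 12.714199809417158 60.531874895095825
q [ 0.09  0.85 -0.33  1.76  0.43  0.61 -0.26]
force tool xy [ 6.34 -2.35]
bar yaw 0.23683593322752605 along 159.90573489038016 across 0.24980716406943876 left deg 24.22671440041273
```

Holding steady at about 6 N on the post. Continuing the swing.

Request:
{"name": "carry_out", "arguments": {"deltas": [0,0,1,0,0.0028,0,1,0,0,1,0,0.0028,0,1,0,0,1,0,0.0028,0,1,0,0,1,0,0.0028,0,1,0,0,1,0,0.0028,0,1]}}

```text
clock: 11.95
eef_pos: [623.1, 44.7, 38.8]
tool_rot: [-3.141, -0.003, 1.72]
force: [-2.6, 5.2, -0.7]
width: 13.2
gripper_force: 60.5
```

Request:
{"name": "carry_out", "arguments": {"deltas": [0,0,1,0,0.0028,0,1,0,0,1,0,0.0028,0,1,0,0,1,0,0.0028,0,1,0,0,1,0,0.0028,0,1,0,0,1,0,0.0028,0,1]}}

```text
clock: 12.58
eef_pos: [637.2, 46.2, 38.8]
tool_rot: [-3.141, -0.002, 1.633]
force: [-1.3, 5.2, -2.0]
width: 13.5
gripper_force: 60.5
```

```bash
python3 -c "
from st import *
sw()"
```

```text
12.575 [637.19  46.16  38.76] [-3.14 -0.    1.63] F [-1.3   5.22 -2.03] [ 0.84  0.49 -0.22] 13.481873146210349 60.48703193664551
q [ 0.06  0.87 -0.29  1.68  0.37  0.65 -0.37]
force tool xy [ 5.29 -0.97]
bar yaw 0.06183485819391521 along 159.9308701489859 across 0.5778121290735564 left deg 14.19989139073459
```

Request:
{"name": "carry_out", "arguments": {"deltas": [0,0,1,-0.0003,0.0027,0,1,0,0,1,0,0.0028,0,1,0,0,1,0,0.0027,0,1,0,0,1,0,0.0028,0,1,0,0,1,0,0.0027,0,1,0,0,1,0,0.0028,0,1]}}

```text
clock: 13.32
eef_pos: [654.1, 46.4, 38.8]
tool_rot: [-3.142, -0.003, 1.528]
force: [-0.7, 5.5, -1.4]
width: 13.1
gripper_force: 60.5
```

```bash
python3 -c "
from st import *
sw()"
```

```text
13.325 [654.1   46.37  38.85] [-3.14 -0.    1.53] F [-0.68  5.54 -1.37] [ 0.88  0.35 -0.17] 13.129170825770311 60.46423137187958
q [ 0.04  0.88 -0.27  1.63  0.33  0.67 -0.44]
force tool xy [ 5.51 -0.91]
bar yaw -0.04259381792083161 along 160.04867032932532 across 0.7816778743206961 left deg 8.216568989220969
```

Request:
{"name": "carry_out", "arguments": {"deltas": [0,0,0.5,0,0.0014,0,1,0,0,0.5,0,0.0014,0,1,0,0,0.5,0,0.0014,0,1,0,0,0.5,0,0.0014,0,1]}}

```text
clock: 13.82
eef_pos: [659.7, 46.0, 38.9]
tool_rot: [-3.142, -0.003, 1.493]
force: [-1.2, 4.8, -1.7]
width: 12.9
gripper_force: 60.4
```

Request:
{"name": "carry_out", "arguments": {"deltas": [0,0,0.5,0,0.0014,0,1,0,0,0.5,0,0.0014,0,1,0,0,0.5,0,0.0014,0,1,0,0,0.5,0,0.0014,0,1]}}

```text
clock: 14.32
eef_pos: [664.8, 45.5, 38.8]
tool_rot: [-3.14, -0.002, 1.459]
force: [-1.7, 4.6, -0.4]
width: 13.5
gripper_force: 60.6
```

```bash
python3 -c "
from st import *
sw()"
```

```text
14.325 [664.78  45.51  38.84] [-3.14 -0.    1.46] F [-1.66  4.6  -0.42] [0.88 0.63 0.07] 13.499119296092646 60.61765015125275
q [ 0.04  0.89 -0.26  1.59  0.31  0.69 -0.48]
force tool xy [ 4.39 -2.16]
bar yaw -0.11171900346964803 along 160.05579741343948 across 0.439089380684681 left deg 4.2559875992150795
```

Request:
{"name": "carry_out", "arguments": {"deltas": [0,0,0.5,-0.0003,0.0014,0,1,0,0,0.5,0,0.0014,0,1,0,0,0.5,0,0.0014,0,1]}}

```text
clock: 14.7
eef_pos: [669.4, 44.9, 38.9]
tool_rot: [-3.141, -0.003, 1.433]
force: [-0.4, 5.6, -1.3]
width: 12.9
gripper_force: 60.4
```

Request:
{"name": "carry_out", "arguments": {"deltas": [0,0,0.5,0,0.0014,0,1,0,0,0.5,0,0.0014,0,1,0,0,0.5,0,0.0014,0,1]}}

```text
clock: 15.08
eef_pos: [673.5, 44.3, 38.8]
tool_rot: [-3.141, -0.003, 1.406]
force: [-0.5, 5.0, -1.9]
width: 13.0
gripper_force: 60.4
```

```bash
python3 -c "
from st import *
sw()"
```

```text
15.075 [673.52  44.27  38.84] [-3.14 -0.    1.41] F [-0.53  5.02 -1.88] [ 0.88  0.36 -0.17] 13.013596000527679 60.40381371974945
q [ 0.03  0.9  -0.24  1.57  0.29  0.71 -0.51]
force tool xy [ 4.87 -1.35]
bar yaw -0.16447492087701154 along 160.06118015276533 across 0.8254350293709064 left deg 1.233296187432398
```

Request:
{"name": "carry_out", "arguments": {"deltas": [0,0,0.4,0,0.0011,0,1,0,0,0.4,0,0.0011,0,1,0,0,0,0,0,0,1]}}

```text
clock: 15.45
eef_pos: [676.1, 43.8, 38.9]
tool_rot: [3.141, -0.003, 1.392]
force: [0.6, 6.1, -1.8]
width: 13.0
gripper_force: 60.4
```

```bash
python3 -c "
from st import *
sw()"
```

```text
15.45 [676.11  43.82  38.86] [ 3.14 -0.    1.39] F [ 0.55  6.14 -1.84] [ 0.88  0.15 -0.34] 12.976516102704078 60.379765033721924
q [ 0.03  0.91 -0.24  1.56  0.29  0.71 -0.52]
force tool xy [ 6.14 -0.55]
bar yaw -0.17880077456727683 along 160.07690172698537 across 1.1550573810520097 left deg 0.4124852330582812
```

Request:
{"name": "carry_out", "arguments": {"deltas": [0,0,0.4,0,0.0011,0,1,0,0,0,0,0,0,1]}}

```text
clock: 15.7
eef_pos: [677.6, 43.6, 38.9]
tool_rot: [3.141, -0.003, 1.385]
force: [-0.2, 4.4, -2.2]
width: 12.9
gripper_force: 60.3
```

Request:
{"name": "carry_out", "arguments": {"deltas": [0,0,0.4,0,0.0011,0,1,0,0,0,0,0,0,1]}}

```text
clock: 15.95
eef_pos: [678.1, 43.5, 38.9]
tool_rot: [-3.142, -0.003, 1.378]
force: [-1.4, 5.0, -1.6]
width: 13.3
gripper_force: 60.4
```

```bash
python3 -c "
from st import *
sw()"
```

```text
15.95 [678.08  43.48  38.88] [-3.14 -0.    1.38] F [-1.38  5.   -1.61] [ 0.87  0.24 -0.23] 13.285849940878325 60.43121159076691
q [ 0.03  0.91 -0.24  1.56  0.28  0.71 -0.53]
force tool xy [ 4.64 -2.31]
bar yaw -0.19244667204805443 along 160.12113339543163 across 0.9757013646134811 left deg -0.3693671002584778
```

Request:
{"name": "carry_out", "arguments": {"deltas": [0,0,0.2,-0.0002,0.001,0,1,0,0,0,0,0,0,1,0,0,0,0,0,0,1]}}

```text
clock: 16.32
eef_pos: [678.2, 43.4, 38.9]
tool_rot: [-3.14, -0.003, 1.376]
force: [-1.8, 5.7, 0.0]
width: 13.0
gripper_force: 60.6
```

```bash
python3 -c "
from st import *
sw()"
```

```text
16.325 [678.18  43.45  38.89] [-3.14 -0.    1.38] F [-1.82  5.71  0.05] [ 1.03  0.64 -0.03] 12.99718506776173 60.627506375312805
q [ 0.03  0.91 -0.24  1.55  0.28  0.72 -0.53]
force tool xy [ 5.25 -2.89]
bar yaw -0.19504428299344356 along 160.11385655151253 across 0.66510382478219 left deg -0.5181992442462626
```

Request:
{"name": "carry_out", "arguments": {"deltas": [0,0,0.3,0,0.001,0,1,0,0,0,0,0.0008,0,1,0,0,0,0,0,0,1,0,0,0,0,0,0,1]}}

```text
clock: 16.82
eef_pos: [678.3, 43.4, 38.7]
tool_rot: [-3.137, -0.002, 1.372]
force: [-5.4, 5.5, 1.9]
width: 13.3
gripper_force: 61.1
```

```bash
python3 -c "
from st import *
sw()"
```

```text
16.825 [678.33  43.41  38.74] [-3.14 -0.    1.37] F [-5.38  5.49  1.93] [1.19 1.32 0.28] 13.346933735151774 61.054807305336
q [ 0.03  0.91 -0.24  1.55  0.28  0.72 -0.53]
force tool xy [ 4.32 -6.36]
bar yaw -0.19904581512883013 along 160.10532248385454 across 0.17537964008471718 left deg -0.7474701471898848
```

Request:
{"name": "carry_out", "arguments": {"deltas": [0,0,-0.3,0.0003,-0.001,0,1,0,0,0,0.0003,-0.0003,0,1,0,0,0,0,0,0,1]}}

```text
clock: 17.2
eef_pos: [678.2, 43.5, 38.7]
tool_rot: [-3.139, -0.002, 1.376]
force: [-2.4, 4.6, -0.4]
width: 13.0
gripper_force: 60.7
```

```bash
python3 -c "
from st import *
sw()"
```

```text
17.2 [678.23  43.49  38.74] [-3.14 -0.    1.38] F [-2.39  4.62 -0.37] [ 0.96  0.84 -0.01] 13.040441054104964 60.65359711647034
q [ 0.03  0.91 -0.24  1.55  0.28  0.72 -0.53]
force tool xy [ 4.07 -3.24]
bar yaw -0.19499809121140776 along 160.1595370875345 across 0.7141483475663081 left deg -0.5155526500874231
```

Request:
{"name": "carry_out", "arguments": {"deltas": [0,0,0,0,0,0,0.6,0,0,0,0,0,0,0.3,0,0,0,0,0,0,0,0,0,0,0,0,0,-0.2,0,0,0,0,0,0,-0.2,0,0,0,0,0,0,-0.2]}}

```text
clock: 17.95
eef_pos: [679.5, 41.1, 38.6]
tool_rot: [3.141, 0.0, 1.374]
force: [0.3, -0.8, 0.3]
width: 51.3
gripper_force: 0.0
```

```bash
python3 -c "
from st import *
sw()"
```

```text
17.95 [679.51  41.07  38.62] [3.14 0.   1.37] F [ 0.27 -0.81  0.25] [-0.03  0.02 -0.01] 51.28533502525589 0.0
q [ 0.03  0.91 -0.24  1.55  0.28  0.72 -0.53]
force tool xy [-0.75  0.42]
bar yaw -0.19670602815585392 along 158.04323475900642 across 2.165976669629946 left deg -0.6134102286786575
```

Fully free. Lifting away and back towards the robot's right to clear the camera view.

Request:
{"name": "carry_out", "arguments": {"deltas": [0,0,0,0,0,-0.02,-0.2,0,0,0,0,0,-0.03,-0.2,0,0,0,0,0,-0.04,-0.2,0,0,0,0,0,-0.04,-0.2,0,0,0,0,0,-0.04,-0.2,0,0,0,0,-0.04,0,-0.2,0,0,0,0,-0.04,0,-0.2,0,0,0,-0.04,-0.04,0,-0.2,0,0,0,-0.05,-0.04,0,-0.2,0,0,0,-0.05,-0.03,0,-0.2,0,0,0,-0.05,0,0,-0.2,0,0,0,-0.05,0,0,-0.2]}}

```text
clock: 19.45
eef_pos: [447.4, -157.5, 210.4]
tool_rot: [3.139, 0.001, 1.375]
force: [0.1, 0.5, 0.5]
width: 51.4
gripper_force: 0.0
```

Request:
{"name": "carry_out", "arguments": {"deltas": [0,0,0,-0.05,0,0,-0.2,0,0,0,-0.05,0,0,-0.2,0,0,0,-0.05,0,0,-0.2,0,0,0,-0.05,0,0,-0.2,0,0,0,-0.05,0,0,-0.2,0,0,0,0,0,0,-0.2]}}

```text
clock: 20.2
eef_pos: [396.5, -406.3, 209.7]
tool_rot: [3.14, 0.004, 1.367]
force: [-0.2, 1.0, -0.3]
width: 51.2
gripper_force: 0.0
```

```bash
python3 - <<'E'
from st import *
st()
im=ctrl.get_image('top'); cv2.imwrite('pics/top3.png',cv2.resize(im[80:205,170:470,::-1],None,fx=2.6,fy=2.6,interpolation=cv2.INTER_CUBIC))
im=ctrl.get_image('side'); cv2.imwrite('pics/side3.png',im[:,:,::-1])
E
```

```text
20.2 [ 396.52 -406.33  209.72] [3.14 0.   1.37] F [-0.2   1.   -0.35] [0.07 0.   0.03] 51.18631921170583 0.0
q [ 0.93  0.55 -0.28  1.77  0.2   0.85  0.35]
force tool xy [ 0.93 -0.4 ]
```

View pics/top3.png

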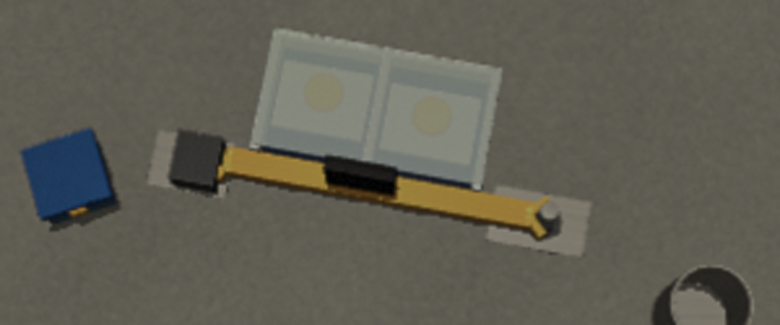

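View pics/side3.png

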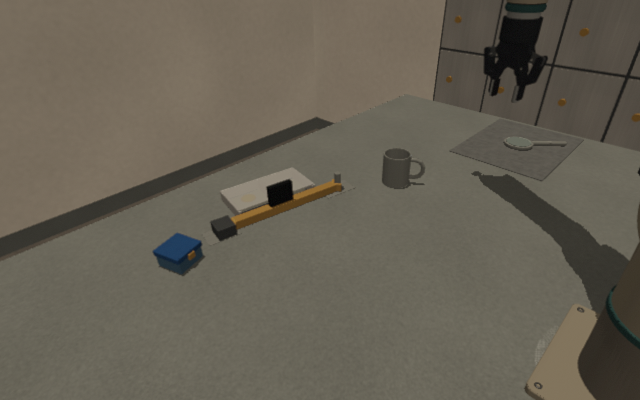

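The bar lies along the tray mouth, with the fork seated on the post at (545,212) and the roller behind its far end at (224,168). The cup, box and slabs have not moved.

```bash
python3 -c "
from cell import ctrl
print(ctrl.finish_job())"
```

```text
the job is handed in; nothing more can be done
None
```

The bar is locked home along the tray's mouth, fork on the post and past the spring catch; readings taken during the swing were about 4–8 N on the post, and I handed the job in at about 20 s with the arm clear of everything.

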